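# Lid a gift box and hold it against the sprung stop for taping

## Robot

A 6-joint arm with a two-finger parallel gripper is mounted at the origin on the work surface. World frame = base frame: x ahead of the robot, y to its left, z up, the work surface at z = 0. Lengths are in mm, angles in degrees, forces in N, time in s.
With the tool pointing down it reaches from about 350 to 850 mm from the base axis. Payload 8.1 kg.
Tool frame: the origin (TCP) lies at the very end of the fingers, on their centre line; the grasp point (between the pads) lies r.tcp_to_grasp behind it (r.tcp_to_grasp is the distance from the TCP to the grasp point, in mm); z points along the fingers, y is the line along which they close (so a half turn about z gives the same grasp; the last joint's range is limited). The gripper opens to 85 mm and grips with 20 to 120 N. Pads are 22 mm wide; open, the fingers measure 114 mm over their backs; the gripper's body (76 mm by 85 mm) begins 54 mm behind the grasp point. The pads swing forward as they close: fully open they stand 13 mm farther back than shut.
Start: joints at [-77.659, 7.471, 85.268, -0, 87.261, -4.893], TCP at [177.791, -573.058, 198.492] pointing down, gripper open.
Joint ranges: [-169.43, 169.43], [-51.17, 129.36], [1.28, 143.12], [-76.62, 256.62], [0, 156.53], [-152.29, 152.29]. Speed limits (degrees/s): [136.94, 136.94, 159.86, 180, 180, 180].

## Interface

Orientations are given as [roll, pitch, yaw] about the fixed x, y, z axes, in that order (R = Rz(yaw) Ry(pitch) Rx(roll)).
In Python, from bench import r gives the robot as it stands.
- The arm moves only by the shell command python3 -m handwheel 'ROWS' [OPENING] [FORCE]. ROWS is JSON, a list of rows, each a list of 4 numbers: the shift along the tool's x, y, z in m, then the turn about the tool's z in degrees. A call has 1 to 10 rows; each row shifts and turns the commanded pose from where the row before left it, along the tool's axes as they then stand; what a row does not reach is not made up. A row lasts 1/10 s, in which the tool goes at most 50 mm and 8.59 degrees, less where a joint would pass 70% of its speed; a pose out of reach is approached as far as the arm can. A call is refused whole if a number of a shift passes 0.05 or a number of a turn 8.59, either way. A call with a gripper value outside its range is refused whole. OPENING is the finger opening in m, from 0 to 0.0854, set as the call begins (- or left out, the last holds). The fingers move at their own pace and stop on an object; FORCE is the grip in N (left out, the last holds). Time passes only in rows, so rows that do not move let the fingers close. It gives the time, the measured TCP pose, the force, the opening and the grip force at its end, in the units of the state.
- r.sense(): the state, without advancing time (a new reading comes with each control period).
- r.snapshot(name): name is "side" or "top" or "wrist"; returns the picture (384x512x3 uint8, red, green, blue); there is no depth.
- r.camera_params(name): a dict with "fx", "fy", "cx", "cy" (pixels), "D" ([k1, k2, p1, p2, k3] as OpenCV has them; the pictures are not rectified), "R" (3x3) and "t" (3): a world point X has camera coordinates R X + t; the wrist camera has in their place "mount" (4x4, takes a point from camera to tool coordinates, whose origin is the TCP and whose axes are the flange's). Camera axes: x right, y down, z forward; pixel columns grow to the right and rows downward; lengths in mm; the calibration is good to about 2 mm. A picture is of the moment at which its call begins: read the wrist's pose just before it. camera_params takes no time and is no camera call.
- r.hand_in(): hands the job in; it is judged then, once.
The state is a dict: "time": time; "joint_pos": joint angles; "qd": joint speeds; "joint_efforts": joint torques, N m; "tool_pos": TCP position; "tcp_rot": TCP orientation; "ft_force": force on the tool from outside, world axes, zero at the start; "wrist_torque": the same for the moment, N m; "finger_gap": finger opening in mm; "grip_force": force on a finger pad.
Only numpy, scipy, OpenCV 4.12 (cv2) and the standard library are available. Lean on these libraries where they do the work, as an engineer would, in place of code of your own. Each camera call takes 0.05 s, during which the arm holds its last target. There are 200 camera calls.

## Task

Put the orange lid on the open orange sweet box so that it sits fully down, then bring that box, standing flat on the bench, end first and square against the middle of the blue sprung stop plate of the taping jig. Push the stop in gently, never to the end of its travel, until its pointer stands in the green window (a push of about 8 N), and finish while still holding the box there with that steady push, so that a colleague can tape it. Leave the magenta box, the magenta lid and the tape dispenser where they are.

Things in the scene. Friction and masses are not known exactly. Their poses are not given: they have to be found in the camera images.
- orange_box_center (a point): Open orange gift box, 112 x 64 x 45 mm high, walls and floor 5 mm, opening 102 x 54 mm, about 0.3 kg, with sweets inside that stay below the lid. The point is the box's centre, 22.5 mm above its underside; x runs along its length, y across its width, z up. The two ends are alike.
- orange_lid_grip (a point): Orange lid, 110 x 62 mm, lying plug down on the bench. The point is the middle of its maroon grip ridge (50 mm long, 14 mm thick, 24 mm high, along the lid's length), 27 mm above the lid's underside; x along the length, y across, z up. Fully down in the box, the point is 39.5 mm above the box's centre, lid parallel to box, either way round.
- magenta_box_center (a point): Open magenta gift box of the same sizes, to be left alone. The point and axes are as for the orange box.
- magenta_lid_grip (a point): Magenta lid of the same shape as the orange lid, to be left alone. The point and axes are as for the orange lid.
- stop_face (a point): Middle of the front face of the jig's blue stop plate (100 mm wide, 3 to 55 mm above the bench, white stripe at its middle), 22.5 mm above the bench; moves with the plate. x points into the jig, the way the plate is pushed (to the robot's left within 0.35 rad), y along the face, z up. Clear bench in front, but a scale rail 40 mm high at y -75 to -95 mm. Jig fixed, under 70 mm high.
- stop (a joint): How far the stop plate is pushed in, in m: 0 at rest, end of travel 0.035. A spring alone pushes back with 0.6 N per mm, so 0.010 to 0.018 means 6 to 11 N. The black pointer beside the plate shows this on a white scale: green window from 10 to 18 mm, red at the end.
- orange_box: The same orange box; origin at the centre of its underside. With the lid on it balances 20 to 27 mm above its underside, so gripped lower than that it may swing over when lifted.
- orange_lid: The same lid, about 0.06 kg; origin at the centre of its underside. Under its 5 mm plate is a plug 97 x 49 mm, 10 mm deep (lowest 4 mm narrowed to 91 x 43), that drops into the box with 2.5 mm play all round. On the bench the plate's top is 15 mm and the ridge's top 39 mm up.
- tape_dispenser: Black desktop tape dispenser, 60 x 150 mm and 98 mm high, 0.9 kg, with an amber roll, at the robot's right; to be left alone. Origin at the centre of its underside.

How it is judged:
By the outcome, as a careful person would: the job done as asked, in the order asked, and still so for the second after the job is handed in, while the arm keeps its last pose, push and grip.
It also fails if it takes over 61 s, if anything falls off the work surface, if the arm or the gripper's body presses on something with over 40 N, if the wrist force passes 120 N, or if a joint passes its speed limit or range.

## Working session

There is one attempt and no reset: what is moved stays moved. The work goes in short steps, Python scripts to look and compute and a shell command to move; the robot and the scene stay as the last step left them, time stands still between calls to the robot, and variables do not carry over. Pictures are saved under pics/ and viewed, at most 10 in all, crops included, and the job is handed in when it is done.

```bash
mkdir -p pics; ls; python3 - <<'E'
from bench import r
import cv2,numpy as np
s=r.sense();print(s, r.tcp_to_grasp)
for n in("top","side"):
    im=r.snapshot(n);cv2.imwrite(f"pics/{n}0.png",im[:,:,::-1]);np.save(f"{n}0.npy",im)
    print(n,r.camera_params(n))
print(r.camera_params("wrist"))
E
```

```text
pics
{'time': 0.0, 'joint_pos': array([-7.76581244e+01,  7.51462177e+00,  8.53294654e+01, -1.91790857e-04,
        8.72609595e+01, -4.89492984e+00]), 'qd': array([ 0.0002712 , -0.06468043,  0.00597457, -0.01545659,  0.00255633,
       -0.08445386]), 'joint_efforts': array([ 2.94930120e-03, -5.69394386e+01, -5.00550377e+01, -4.98607756e-05,
        1.45115741e-02, -4.99521559e-05]), 'tool_pos': array([ 177.66436597, -572.45847165,  197.44776632]), 'tcp_rot': array([-1.79895320e+02, -8.77264602e-03,  1.72368068e+01]), 'ft_force': array([ 0.37391346,  0.44654002, -0.08487473]), 'wrist_torque': array([-0.00898095, -0.01761467, -0.05004215]), 'grip_force': 0.0, 'finger_gap': 85.60906480672367} 18.700000000000003
top {'fx': 473.0053023463738, 'fy': 473.0053023463738, 'cx': 249.7479027254223, 'cy': 183.06278340029343, 'D': array([-0.03123798,  0.        ,  0.        ,  0.        ,  0.        ]), 'R': array([[ 0.01309134, -0.99987134,  0.00926959],
       [-0.98821649, -0.0143515 , -0.1523883 ],
       [ 0.15250173, -0.00716539, -0.98827723]]), 't': array([ -77.12103838,  522.71927773, 1289.
[... 233 characters left out ...]
.00604391],
       [-0.14784557,  0.64539175, -0.74940721],
       [ 0.17622954, -0.72841667, -0.66208179]]), 't': array([ 494.75904752,  160.80012105, 1009.93960935])}
{'fx': 317.0465192171678, 'fy': 317.0465192171678, 'cx': 251.3884212308935, 'cy': 191.49565543889156, 'D': array([-0.09056223,  0.        ,  0.        ,  0.        ,  0.        ]), 'mount': array([[-1.37475075e-04, -9.64850199e-01, -2.62800448e-01,
         6.77825391e+01],
       [ 9.99999756e-01, -3.12713770e-04,  6.24987145e-04,
        -2.62401531e-01],
       [-6.85200289e-04, -2.62800298e-01,  9.64850006e-01,
        -1.76087650e+02],
       [ 0.00000000e+00,  0.00000000e+00,  0.00000000e+00,
         1.00000000e+00]])}
```

View pics/top0.png

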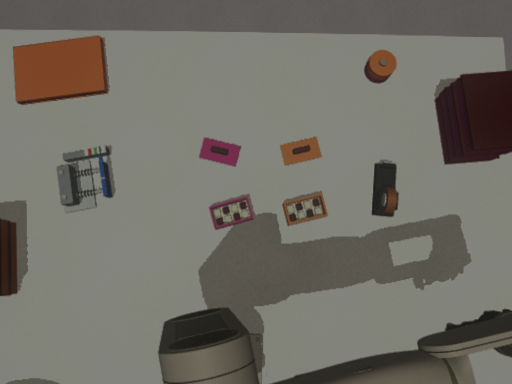

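View pics/side0.png

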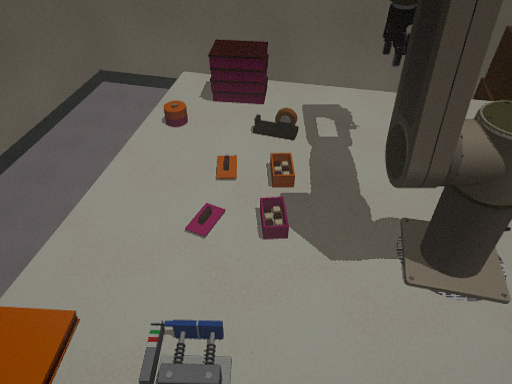

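The top view shows the orange box at about (305,209), the orange lid at (300,151), the magenta box and lid at (231,213) and (220,152), and the jig's blue plate at (104,175) with its rail above it. The side view agrees: orange lid (227,167), box (282,170), jig at the bottom (195,330).

```bash
cat > h.py <<'E'
import numpy as np,cv2
from scipy.spatial.transform import Rotation as Ro
from bench import r
def pose(s): return Ro.from_euler('xyz',s['tcp_rot'],degrees=True).as_matrix(),np.array(s['tool_pos'])
def cam(n,s=None):
    p=r.camera_params(n);K=np.array([[p['fx'],0,p['cx']],[0,p['fy'],p['cy']],[0,0,1]])
    if n=='wrist':
        Rt,t=pose(s);M=p['mount'];Rc=Rt@M[:3,:3];C=Rt@M[:3,3]+t
    else: Rc=p['R'].T;C=-Rc@p['t']
    return K,p['D'],Rc,C
def cast(px,z,c):
    K,D,Rc,C=c
    u=cv2.undistortPoints(np.array(px,float).reshape(-1,1,2),K,D)[:,0]
    d=np.c_[u,np.ones(len(u))]@Rc.T
    return C+d*((z-C[2])/d[:,2])[:,None]
def proj(X,c):
    K,D,Rc,C=c
    return cv2.projectPoints(np.array(X,float).reshape(-1,1,3),cv2.Rodrigues(Rc.T)[0],-Rc.T@C,K,D)[0][:,0]
def hsv(im): return cv2.cvtColor(im,cv2.COLOR_RGB2HSV)
def blobs(m,amin=60):
    cs=cv2.findContours(m.astype('uint8'),cv2.RETR_EXTERNAL,cv2.CHAIN_APPROX_NONE)[0]
    return sorted([c for c in cs if cv2.contourArea(c)>amin],key=cv2.contourArea,reverse=True)
def rect(px,z,c):
    w=cast(px,z,c)[:,:2].astype('float32')
    (x,y),(a,b),t=cv2.minAreaRect(w)
    if a<b:a,b,t=b,a,t+90
    return round(x,1),round(y,1),round(a,1),round(b,1),round((t+90)%180-90,1)
def masks(im):
    h=hsv(im);H,S,V=cv2.split(h)
    return dict(orange=(H>=4)&(H<=16)&(S>150)&(V>110),mag=(H>=160)&(H<=176)&(S>140)&(V>70),blue=(H>=105)&(H<=125)&(S>130)&(V>40))
E
python3 - <<'E'
from h import *
im=np.load('top0.npy');c=cam('top');print('C',c[3])
for k,m in masks(im).items():
    for b in blobs(m):
        px=b[:,0].astype(float);ce=px.mean(0)
        print(k,ce.round(),len(px),'z15',rect(px,15,c),'z45',rect(px,45,c),'z0',rect(px,0,c))
E
```

```text
C [ 320.87164862  -60.36733937 1355.05799729]
orange [58. 68.] 276 z15 (867.8, 507.4, 261.4, 170.5, -81.5) z45 (855.5, 494.7, 255.5, 166.7, -81.5) z0 (873.9, 513.8, 264.3, 172.4, -81.5)
orange [300. 151.] 103 z15 (624.9, -215.7, 104.6, 56.7, -75.8) z45 (618.1, -212.2, 102.3, 55.4, -75.8) z0 (628.3, -217.5, 105.8, 57.3, -75.8)
orange [382.  63.] 70 z15 (899.0, -464.4, 77.0, 75.7, -1.7) z45 (886.0, -455.3, 75.3, 74.0, -1.7) z0 (905.5, -468.9, 77.9, 76.6, -1.7)
mag [219. 151.] 102 z15 (619.3, 18.7, 105.0, 56.6, 77.0) z45 (612.6, 16.9, 102.6, 55.3, 77.0) z0 (622.7, 19.6, 106.1, 57.2, 77.0)
```

```bash
python3 - <<'E'
from h import *
im=np.load('top0.npy');c=cam('top');h=hsv(im)
for p in [(284,210),(325,207),(305,198),(307,222),(105,165),(106,192),(103,180)]: print(p,h[p[1],p[0]])
H,S,V=cv2.split(h)
for k,m in dict(o=(H>=3)&(H<=18)&(S>140)&(V>50),b=(H>=100)&(H<=130)&(S>90)&(V>30)).items():
    for b in blobs(m,20):
        px=b[:,0].astype(float);ce=px.mean(0)
        if k=='o' and not(270<ce[0]<340):continue
        print(k,ce.round(),px.min(0),px.max(0),len(px),'z22',rect(px,22.5,c),'z45',rect(px,45,c),'z55',rect(px,55,c))
E
```

```text
(284, 210) [ 12 101  78]
(325, 207) [ 13 123 122]
(305, 198) [ 12 157 117]
(307, 222) [ 38  15 132]
(105, 165) [107  43  42]
(106, 192) [110 133  86]
(103, 180) [110 148  95]
o [305. 209.] [284. 194.] [326. 224.] 115 z22 (454.8, -226.7, 113.5, 62.5, -75.3) z45 (452.5, -223.9, 111.6, 61.4, -75.3) z55 (451.5, -222.6, 110.7, 61.0, -75.3)
o [301. 151.] [281. 138.] [320. 164.] 104 z22 (623.2, -215.2, 104.8, 57.5, -75.8) z45 (618.1, -212.6, 103.0, 56.5, -75.8) z55 (615.8, -211.5, 102.2, 56.1, -75.8)
b [101. 166.] [ 99. 155.] [104. 176.] 47 z22 (571.2, 356.7, 63.4, 10.9, 11.5) z45 (567.0, 349.7, 62.4, 10.7, 11.5) z55 (565.1, 346.6, 61.9, 10.6, 11.5)
b [104. 187.] [102. 179.] [107. 195.] 38 z22 (509.1, 344.2, 48.3, 10.8, 11.4) z45 (505.9, 337.3, 47.4, 10.7, 11.4) z55 (504.5, 334.3, 47.1, 10.6, 11.4)
```

```bash
python3 -m handwheel '[[0,0,0,-8.59],[0,0,0,-8.59],[0,0,0,-8.59],[0,0,0,-8.59],[0,0,0,-8.59],[0,0,0,-8.59],[0,0,0,-8.59],[0,0,0,-8.59],[0,0,0,-8.59],[0,0,0,-8.59]]' 0.0854 40
python3 -m handwheel '[[0.025,0.041,0,0],[0.025,0.041,0,0],[0.025,0.041,0,0],[0.025,0.041,0,0],[0.025,0.041,0,0],[0.025,0.041,0,0],[0.025,0.041,0,0],[0.025,0.041,0,0],[0.025,0.041,0,0],[0,0,0,0]]'
python3 - <<'E'
from h import *
s=r.sense();im=r.snapshot('wrist');cv2.imwrite('pics/w1.png',im[:,:,::-1]);np.savez('w1.npz',im=im,tool_pos=s['tool_pos'],tcp_rot=s['tcp_rot']);print(s['time'],s['tool_pos'],s['tcp_rot'],s['joint_pos'])
E
```

```text
time: 1.1
tool_pos: [177.7, -572.7, 197.8]
tcp_rot: [180.0, -0.1, 103.5]
ft_force: [-0.1, 0.1, -0.1]
finger_gap: 85.2
grip_force: 0.0
time: 2.1
tool_pos: [489.2, -265.3, 198.0]
tcp_rot: [179.9, -0.1, 103.5]
ft_force: [-0.6, -0.0, -0.3]
finger_gap: 85.4
grip_force: 0.0
2.1 [ 489.19381274 -265.27833253  197.97496746] [ 1.79934278e+02 -1.09443533e-01  1.03465911e+02] [-33.83681462   0.78672777  92.32935282   0.12269582  86.9197939
 -47.30929455]
```

View pics/w1.png

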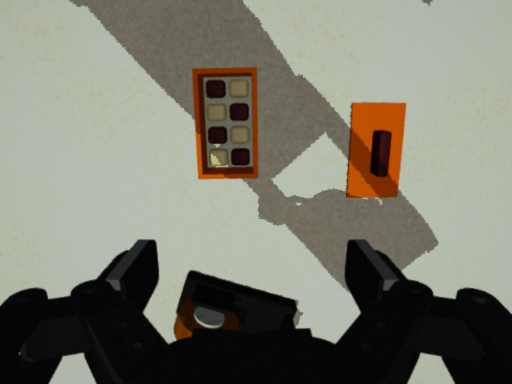

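The wrist view shows the orange box rim at about x 193–257, y 67–179, and the orange lid at x 347–406, y 102–198. The dispenser is at the lower left.

```bash
cat >> h.py <<'E'
def orange(im,sh=False):
    H,S,V=cv2.split(hsv(im));return cv2.morphologyEx(((H>=3)&(H<=18)&(S>120)&(V>50)).astype('uint8'),cv2.MORPH_CLOSE,np.ones((3,3)))
E
python3 - <<'E'
from h import *
d=np.load('w1.npz');im=d['im'];c=cam('wrist',d)
for b in blobs(orange(im),800):
    px=b[:,0].astype(float);print(px.min(0),px.max(0),'z15',rect(px,15,c),'z45',rect(px,45,c))
H,S,V=cv2.split(hsv(im));
m=np.zeros_like(V);m[110:190,358:398]=(V<90)[110:190,358:398]
for b in blobs(m,100):
    px=b[:,0].astype(float);print('dark',px.min(0),px.max(0),rect(px,39,c),rect(px,27,c))
E
```

```text
[192.  67.] [258. 178.] z15 (452.3, -226.6, 122.9, 70.5, -75.6) z45 (454.2, -224.4, 112.6, 64.6, -75.6)
[346. 103.] [405. 197.] z15 (625.6, -215.5, 109.7, 63.1, -75.7) z45 (613.0, -214.2, 100.5, 57.9, -75.7)
dark [370. 130.] [390. 176.] (621.3, -215.1, 50.0, 20.7, -76.1) (626.6, -215.6, 51.8, 21.4, -76.1)
```

```bash
python3 -m handwheel '[[0.0036,0.036,0.02,-0.8],[0.0036,0.036,0.02,0],[0.0036,0.036,0.02,0],[0.0036,0.0363,0.02,0],[0,0,0.04,0],[0,0,0.018,0],[0,0,0,0]]' 0.05
python3 - <<'E'
from h import *
s=r.sense();im=r.snapshot('wrist');cv2.imwrite('pics/w2.png',im[:,:,::-1]);print(s['tool_pos'],s['tcp_rot'])
c=cam('wrist',s)
for b in blobs(orange(im),800):
    px=b[:,0].astype(float);print(px.min(0),px.max(0),'z15',rect(px,15,c))
E
```

```text
time: 2.85
tool_pos: [619.0, -221.4, 55.3]
tcp_rot: [-179.6, -0.3, 103.9]
ft_force: [-0.4, -0.3, -0.6]
finger_gap: 50.0
grip_force: 0.0
[ 618.96307258 -221.35999541   55.27534744] [-179.59504418   -0.28762865  103.89188399]
[216. 117.] [308. 266.] z15 (626.2, -215.0, 110.3, 62.4, -75.9)
[ 0. 65.] [ 88. 242.] z15 (466.3, -230.8, 137.0, 73.6, -87.3)
```

View pics/w2.png

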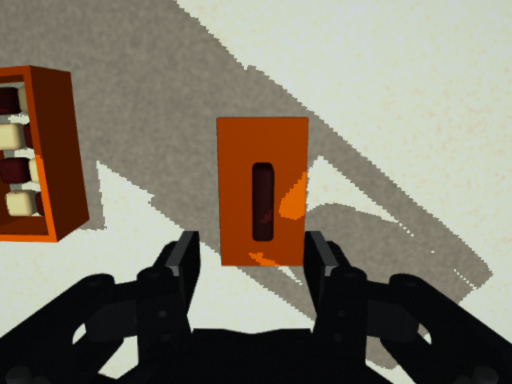

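The lid fills x 217–308, y 117–266, with the ridge at (262,202), between the open fingers and ahead of them. I'll check that the arm has settled.

```bash
python3 -m handwheel '[[0,0,0,0],[0,0,0,0]]'
python3 - <<'E'
from h import *
s=r.sense();im=r.snapshot('wrist');print(s['tool_pos'],s['tcp_rot'])
c=cam('wrist',s)
for b in blobs(orange(im),800)[:1]:
    px=b[:,0].astype(float);print(px.min(0),px.max(0),'z15',rect(px,15,c))
E
```

```text
time: 3.1
tool_pos: [623.9, -223.1, 63.1]
tcp_rot: [179.8, 0.1, 103.9]
ft_force: [0.3, 0.7, 0.8]
finger_gap: 50.0
grip_force: 0.0
[ 623.93684304 -223.11231232   63.0936657 ] [1.79831749e+02 1.34754346e-01 1.03885426e+02]
[210. 112.] [299. 257.] z15 (626.1, -214.9, 110.2, 62.2, -75.9)
```

```bash
python3 -m handwheel '[[0.0036,0.002,0,-0.3],[0.0036,0.002,0.01,0],[0,0,0.012,0],[0,0,0.01,0],[0,0,0.006,0],[0,0,0.004,0],[0,0,0,0],[0,0,0,0],[0,0,0,0]]' 0.05
python3 - <<'E'
from h import *
s=r.sense();im=r.snapshot('wrist');print(s['tool_pos'],s['tcp_rot'])
c=cam('wrist',s)
for b in blobs(orange(im),800)[:2]:
    px=b[:,0].astype(float);print(px.min(0),px.max(0),'z15',rect(px,15,c))
E
```

```text
time: 4.05
tool_pos: [625.4, -214.1, 19.1]
tcp_rot: [180.0, 0.0, 104.2]
ft_force: [-0.6, -0.8, 0.4]
finger_gap: 50.1
grip_force: 0.0
[ 625.37239197 -214.13412249   19.14946692] [1.79951754e+02 3.50352113e-02 1.04230207e+02]
[195. 129.] [304. 299.] z15 (626.0, -214.9, 109.9, 62.2, -76.0)
[ 0. 72.] [ 53. 275.] z15 (486.1, -228.9, 135.2, 39.1, -87.9)
```

Within 1 mm. Now close on the ridge, then lift.

```bash
python3 -m handwheel '[[0,0,0.001,0],[0,0,0,0],[0,0,0,0],[0,0,0,0],[0,0,0,0],[0,0,0,0],[0,0,0,0],[0,0,0,0]]' 0.005 40
python3 -m handwheel '[[0,0,-0.01,0],[0,0,-0.02,0],[0,0,-0.03,0],[0,0,-0.03,0],[0,0,-0.02,0],[0,0,-0.01,0],[0,0,0,0],[0,0,0,0]]'
```

```text
time: 4.9
tool_pos: [624.9, -213.9, 17.5]
tcp_rot: [180.0, 0.0, 104.2]
ft_force: [-0.6, 0.1, -1.0]
finger_gap: 4.6
grip_force: 0.0
time: 5.7
tool_pos: [624.4, -213.7, 136.6]
tcp_rot: [-180.0, -0.0, 104.2]
ft_force: [-1.2, 0.0, -0.4]
finger_gap: 5.0
grip_force: 0.0
```

```bash
python3 - <<'E'
from h import *
s=r.sense();im=r.snapshot('wrist');cv2.imwrite('pics/w3.png',im[:,:,::-1]);print(s['tool_pos'],s['tcp_rot'],s['finger_gap'])
c=cam('wrist',s)
for b in blobs(orange(im),800)[:2]:
    px=b[:,0].astype(float);print(px.min(0),px.max(0),'z15',rect(px,15,c))
print(proj([s['tool_pos']],c))
E
```

```text
[ 624.43612898 -213.69842854  136.59578704] [-1.79950234e+02 -3.78688810e-02  1.04235945e+02] 5.039214127278774
[17. 82.] [119. 210.] z15 (446.9, -229.9, 124.4, 93.4, -75.5)
[218. 121.] [285. 231.] z15 (626.1, -214.8, 108.8, 62.3, -75.8)
[[249.20190271 221.97463696]]
```

View pics/w3.png

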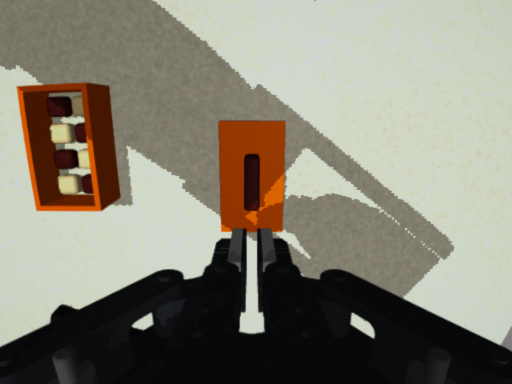

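The closed fingertips end at row 230, while the projected TCP is at row 222. From the finger gap's pixel scale in three pictures, the real tips sit about 36 mm behind the stated TCP, which explains the miss. The lid hasn't moved. I'll go down again, slower and deeper, watching the force.

```bash
python3 -m handwheel '[[-0.0015,0.0013,0.03,0],[0,0,0.03,0],[0,0,0.03,0],[0,0,0.02,0],[0,0,0.01,0],[0,0,0.006,0],[0,0,0.006,0],[0,0,0.005,0],[0,0,0,0],[0,0,0,0]]' 0.05 40
python3 -m handwheel '[[0,0,0.003,0],[0,0,0.003,0],[0,0,0.003,0],[0,0,0.002,0],[0,0,0,0],[0,0,0,0]]'
```

```text
time: 6.75
tool_pos: [627.0, -215.2, 1.2]
tcp_rot: [180.0, 0.0, 104.2]
ft_force: [0.1, -0.9, 0.8]
finger_gap: 50.2
grip_force: 0.0
time: 7.35
tool_pos: [626.4, -215.0, -10.6]
tcp_rot: [-180.0, -0.0, 104.2]
ft_force: [0.3, 0.5, 0.4]
finger_gap: 49.9
grip_force: 0.0
```

TCP at −10.6 mm with no contact, so the tips really are short.

```bash
python3 -m handwheel '[[0,0,0.001,0],[0,0,0,0],[0,0,0,0],[0,0,0,0],[0,0,0,0],[0,0,0,0],[0,0,0,0],[0,0,0,0]]' 0.005 40
python3 - <<'E'
from h import *
s=r.sense();im=r.snapshot('wrist');cv2.imwrite('pics/w4.png',im[:,:,::-1]);print(s)
E
```

```text
time: 8.15
tool_pos: [626.7, -215.1, -11.4]
tcp_rot: [180.0, 0.0, 104.2]
ft_force: [-0.5, 0.0, 2.2]
finger_gap: 13.0
grip_force: 39.8
{'time': 8.15, 'joint_pos': array([-2.33741492e+01,  2.71194279e+01,  8.44094801e+01,  1.89611561e-03,
        6.84558670e+01, -3.76111292e+01]), 'qd': array([-0.02450655, -0.03398347, -0.05917493,  0.02368509, -0.05803768,
       -0.02497231]), 'joint_efforts': array([-9.94778064e-03, -6.77117014e+01, -4.39367902e+01, -1.26236596e-02,
        6.36201119e-02,  3.74067122e-04]), 'tool_pos': array([ 626.65321437, -215.05066596,  -11.3633332 ]), 'tcp_rot': array([1.79986863e+02, 7.89452820e-03, 1.04236283e+02]), 'ft_force': array([-0.52247864,  0.00794929,  2.17039208]), 'wrist_torque': array([ 0.01646045, -0.00980452,  0.03483627]), 'grip_force': 39.83462154865265, 'finger_gap': 13.022057610171501}
```

View pics/w4.png

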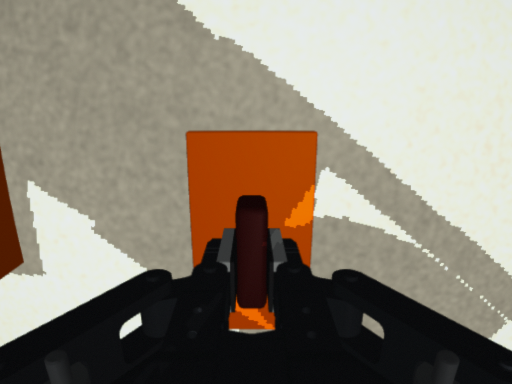

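The ridge is gripped centrally (fingers at about (252,250), gap 13 mm, 40 N). Lifting.

```bash
python3 -m handwheel '[[0,0,-0.01,0],[0,0,-0.02,0],[0,0,-0.03,0],[0,0,-0.03,0],[0,0,-0.01,0],[0.004,-0.02,0,0],[0.006,-0.035,0,0],[0.006,-0.03,0,0],[0.004,-0.01,0,0],[0,0,0,0]]'
python3 -m handwheel '[[0,0,0,0],[0,0,0,0]]'
python3 - <<'E'
from h import *
s=r.sense();im=r.snapshot('wrist');cv2.imwrite('pics/w5.png',im[:,:,::-1]);np.savez('w5.npz',im=im,tool_pos=s['tool_pos'],tcp_rot=s['tcp_rot']);print(s['tool_pos'],s['tcp_rot'])
c=cam('wrist',s)
for b in blobs(orange(im),800)[:3]:
    px=b[:,0].astype(float);print(px.min(0),px.max(0),'z45',rect(px,45,c),'lid plane',rect(px,s['tool_pos'][2]+11.4+15,c))
E
```

```text
time: 9.2
tool_pos: [528.1, -218.7, 87.9]
tcp_rot: [-180.0, -0.1, 104.2]
ft_force: [0.4, -1.0, 0.3]
finger_gap: 12.7
grip_force: 39.6
time: 9.4
tool_pos: [530.5, -219.0, 88.6]
tcp_rot: [180.0, 0.0, 104.3]
ft_force: [0.5, 0.0, -0.4]
finger_gap: 13.0
grip_force: 39.6
[ 530.54716724 -219.0077209    88.64499603] [1.79962713e+02 2.20349602e-02 1.04257186e+02]
[ 93. 102.] [317. 267.] z45 (499.1, -218.9, 154.8, 123.5, 14.2) lid plane (504.2, -198.2, 105.5, 84.1, 14.2)
[228. 297.] [275. 328.] z45 (555.5, -311.5, 39.1, 30.2, 14.2) lid plane (542.7, -261.3, 26.6, 20.6, 14.2)
```

View pics/w5.png

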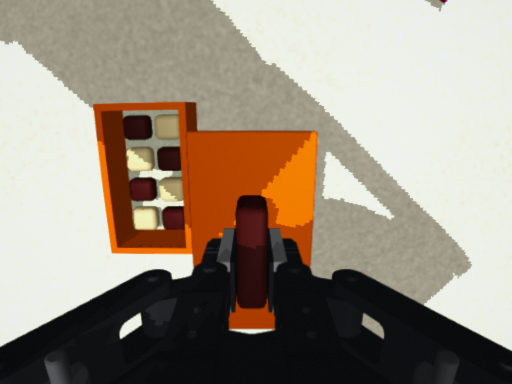

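The lid hangs level at x 187–317. The box rim's left corners are at about (95,104) and (112,253), and neither is hidden by the walls.

```bash
python3 - <<'E'
from h import *
d=np.load('w5.npz');m=orange(d['im']);c=cam('wrist',d)
L=np.array([(np.argmax(m[v,60:])+60-.5,v) for v in range(115,245,5)])
T=np.array([(u,np.argmax(m[60:,u])+60-.5) for u in range(105,178,4)])
B=np.array([(u,np.nonzero(m[:290,u])[0].max()+.5) for u in range(120,180,4)])
w={k:cast(p,45,c)[:,:2] for k,p in dict(L=L,T=T,B=B).items()}
yaw=np.radians(d['tcp_rot'][2]);ax=np.array([np.cos(yaw),np.sin(yaw)]);ay=np.array([np.sin(yaw),-np.cos(yaw)]);t=d['tool_pos'][:2]
f={k:((p-t)@ax,(p-t)@ay) for k,p in w.items()}
l=np.median(f['L'][1]);sl=np.polyfit(*f['L'],1)[0];T_=np.median(f['T'][0]);B_=np.median(f['B'][0])
print('left',l,'slope deg',np.degrees(np.arctan(sl)),'top',T_,'bot',B_,'len',T_-B_)
o=[(T_+B_)/2,l+32];print('box centre from TCP in tool',o,'world',t+o[0]*ax+o[1]*ay)
# lid front edge & sides
z=d['tool_pos'][2]+26.4
F=np.array([(u,np.argmax(m[110:,u])+110-.5) for u in range(205,300,5)]);R=np.array([(np.nonzero(m[v])[0].max()+.5,v) for v in range(140,220,5)])
g=cast(F,z,c)[:,:2]-t;k=cast(R,z,c)[:,:2]-t
print('lid front',np.median(g@ax),'(55)','right',np.median(k@ay),'(31)',np.degrees(np.arctan(np.polyfit(k@ax,k@ay,1)[0])))
E
```

```text
left -107.6459402036322 slope deg -0.009405435073811062 top 69.6962569605793 bot -42.67207422926839 len 112.3683311898477
box centre from TCP in tool [np.float64(13.512091365655458), np.float64(-75.6459402036322)] world [ 453.9034315  -224.54149487]
lid front 55.44793048785899 (55) right 32.308702397061396 (31) -0.11646668491836429
```

```bash
python3 -m handwheel '[[0.003,-0.012,0,0],[0.004,-0.026,0,0],[0.004,-0.026,0,0],[0.0022,-0.0125,0.01,0],[0,0,0.016,0],[0,0,0.012,0],[0,0,0.006,0],[0,0,0,0],[0,0,0,0],[0,0,0,0]]'
python3 - <<'E'
from h import *
s=r.sense();im=r.snapshot('wrist');cv2.imwrite('pics/w6.png',im[:,:,::-1]);print(s['tool_pos'],s['tcp_rot'],s['ft_force'])
E
```

```text
time: 10.45
tool_pos: [452.9, -225.3, 45.2]
tcp_rot: [180.0, 0.0, 104.2]
ft_force: [0.4, 0.1, 0.6]
finger_gap: 13.0
grip_force: 39.6
[ 452.85448571 -225.2690004    45.19669263] [1.79955547e+02 4.35367269e-02 1.04249142e+02] [0.36314242 0.12428283 0.56886488]
```

View pics/w6.png

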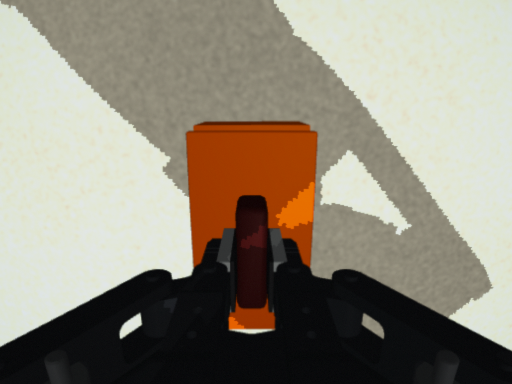

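Lid (x 187–317) and box rim (x 195–310, row 122) are centred on the same column. Lowering slowly.

```bash
python3 -m handwheel '[[0,0,0.004,0],[0,0,0.004,0],[0,0,0.003,0],[0,0,0.002,0],[0,0,0.002,0],[0,0,0.002,0],[0,0,0.002,0],[0,0,0.0015,0],[0,0,0,0]]'
python3 -m handwheel '[[0,0,0.001,0],[0,0,0.001,0],[0,0,0,0],[0,0,0,0]]'
```

```text
time: 11.4
tool_pos: [452.0, -224.9, 23.8]
tcp_rot: [-180.0, -0.0, 104.2]
ft_force: [-0.3, 0.2, -0.8]
finger_gap: 12.7
grip_force: 39.6
time: 11.8
tool_pos: [452.2, -225.1, 23.5]
tcp_rot: [-180.0, -0.0, 104.2]
ft_force: [-8.2, 5.0, 14.6]
finger_gap: 13.2
grip_force: 41.7
```

Contact at TCP 23.5 mm, against 23.6 expected for fully down. Now release and check.

```bash
python3 -m handwheel '[[0,0,-0.001,0],[0,0,0,0],[0,0,0,0],[0,0,0,0],[0,0,0,0],[0,0,0,0],[0,0,0,0]]' 0.0854 40
python3 - <<'E'
from h import *
s=r.sense();im=r.snapshot('wrist');cv2.imwrite('pics/w7.png',im[:,:,::-1]);print(s['tool_pos'],s['tcp_rot'],s['ft_force'],s['finger_gap'])
c=cam('wrist',s);m=orange(im)
for b in blobs(m,800)[:2]:
    px=b[:,0].astype(float);print(px.min(0),px.max(0),'z50',rect(px,50,c))
np.savez('w7.npz',im=im,tool_pos=s['tool_pos'],tcp_rot=s['tcp_rot'])
E
```

```text
time: 12.5
tool_pos: [452.1, -225.0, 22.9]
tcp_rot: [-180.0, -0.0, 104.2]
ft_force: [0.6, 0.3, 0.4]
finger_gap: 85.2
grip_force: 0.0
[ 452.06668079 -224.99160233   22.91007685] [-1.79994550e+02 -5.98044929e-03  1.04234081e+02] [0.56624865 0.29875236 0.42193339] 85.2194819022279
[186. 124.] [319. 330.] z50 (453.6, -222.8, 113.6, 63.0, -75.7)
```

View pics/w7.png

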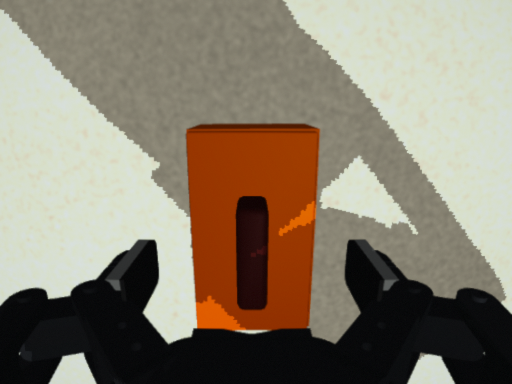

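The lid is seated: only a thin rim line shows at row 126, all square. The ridge is at (252,252), between the open fingers. Now I'll go down around the box.

```bash
python3 -m handwheel '[[0,0.0005,0.01,0],[0,0,0.012,0],[0,0,0.008,0],[0,0,0.005,0],[0,0,0.003,0],[0,0,0,0],[0,0,0,0]]'
python3 -m handwheel '[[0,0,0.003,0],[0,0,0.003,0],[0,0,0.002,0],[0,0,0.002,0],[0,0,0,0],[0,0,0,0]]'
```

```text
time: 13.25
tool_pos: [452.8, -225.0, -14.8]
tcp_rot: [180.0, 0.0, 104.2]
ft_force: [0.8, -0.8, -0.2]
finger_gap: 85.2
grip_force: 0.0
time: 13.85
tool_pos: [452.6, -224.9, -25.1]
tcp_rot: [-180.0, -0.0, 104.2]
ft_force: [1.0, -0.4, 0.2]
finger_gap: 85.1
grip_force: 0.0
```

```bash
python3 -m handwheel '[[0,0,0.0,0],[0,0,0,0],[0,0,0,0],[0,0,0,0],[0,0,0,0],[0,0,0,0]]' 0.04 50
python3 -m handwheel '[[0,0,-0.003,0],[0,0,-0.005,0],[0,0,-0.01,0],[0,0,-0.015,0],[0,0,-0.01,0],[0,0,-0.005,0],[0,0,0,0],[0,0,0,0]]'
```

```text
time: 14.45
tool_pos: [453.0, -225.1, -24.6]
tcp_rot: [180.0, 0.0, 104.2]
ft_force: [-0.2, 1.1, 4.2]
finger_gap: 63.1
grip_force: 57.0
time: 15.25
tool_pos: [452.4, -224.8, 22.7]
tcp_rot: [-180.0, -0.0, 104.2]
ft_force: [-0.6, -0.9, -4.6]
finger_gap: 63.2
grip_force: 56.3
```

```bash
python3 - <<'E'
from h import *
s=r.sense();im=r.snapshot('wrist');print(s['tool_pos'],s['tcp_rot'],s['ft_force'],s['finger_gap'],s['joint_pos'])
c=cam('wrist',s);m=orange(im)
dz=s['tool_pos'][2]+25.1
for b in blobs(m,800)[:2]:
    px=b[:,0].astype(float);print(px.min(0),px.max(0),'lid',rect(px,50+dz,c))
im=np.load('top0.npy');H,S,V=cv2.split(hsv(im));c=cam('top')
# stripe: between the two blue blobs
m=((H>=100)&(H<=130)&(S>70)&(V>30))
b=[q[:,0].astype(float) for q in blobs(m,20)]
for q in b: print(q.min(0),q.max(0))
E
```

```text
[ 452.40912738 -224.8005155    22.74150509] [-1.79991072e+02 -1.12189419e-02  1.04228790e+02] [-0.61464191 -0.92310702 -4.61625012] 63.188530899469825 [-3.22405008e+01  2.14778787e+00  1.10107108e+02  1.35514894e-03
  6.77593873e+01 -4.64698046e+01]
[154. 129.] [346. 338.] lid (448.3, -205.2, 79.5, 62.2, -76.0)
[ 98. 155.] [105. 176.]
[102. 179.] [108. 195.]
```

Box held, about 4.6 N of weight. Now up and over towards the jig, to a spot from which the wrist camera sees the plate.

```bash
python3 -m handwheel '[[0,0,-0.015,0],[0,0,-0.025,0],[0,0,-0.035,0],[0.01,0.005,-0.03,0],[0.025,0.014,-0.02,0],[0.035,0.019,-0.005,0],[0.035,0.019,0,0],[0.035,0.019,0,0],[0.035,0.019,0,0],[0.035,0.019,0,0]]'
python3 -m handwheel '[[0.035,0.019,0,0],[0.035,0.019,0,0],[0.035,0.019,0,0],[0.035,0.019,0,0],[0.025,0.015,0,0],[0.018,0.008,0,0],[0.008,0.004,0,0],[0,0,0,2.7],[0,0,0,0],[0,0,0,0]]'
python3 - <<'E'
from h import *
s=r.sense();im=r.snapshot('wrist');cv2.imwrite('pics/w8.png',im[:,:,::-1]);np.savez('w8.npz',im=im,tool_pos=s['tool_pos'],tcp_rot=s['tcp_rot']);print(s['tool_pos'],s['tcp_rot'],s['finger_gap'])
c=cam('wrist',s);H,S,V=cv2.split(hsv(im))
m=((H>=100)&(H<=130)&(S>100)&(V>30))
for q in blobs(m,30):
    px=q[:,0].astype(float);print(px.min(0),px.max(0),rect(px,55,c), cv2.minAreaRect(q))
print(proj([[540,342,55],[540,342,3]],c))
E
```

```text
time: 16.3
tool_pos: [511.1, 8.3, 152.1]
tcp_rot: [-179.9, -0.0, 104.2]
ft_force: [0.8, -0.6, -3.9]
finger_gap: 63.5
grip_force: 56.7
time: 17.3
tool_pos: [564.1, 216.4, 152.5]
tcp_rot: [-179.9, 0.0, 101.6]
ft_force: [0.3, -0.1, -3.6]
finger_gap: 63.4
grip_force: 56.6
[564.10063654 216.39709009 152.49614749] [-1.79947267e+02  1.83704664e-02  1.01566786e+02] 63.42747066598617
[244.  19.] [325.  45.] (566.5, 344.5, 65.4, 20.0, 11.8) ((284.5, 32.0), (26.0, 81.0), 90.0)
[181.  19.] [241.  45.] (508.3, 332.6, 48.5, 20.0, 11.0) ((210.99998474121094, 31.999996185302734), (59.99999237060547, 25.999996185302734), -0.0)
[[251.77998011  28.10904103]
 [251.7387114   40.76056502]]
```

```bash
python3 - <<'E'
from h import *
d=np.load('w8.npz');im=d['im'];c=cam('wrist',d);H,S,V=cv2.split(hsv(im))
print('col210 V',V[14:50,210].tolist(),'\ncol270',V[14:50,270].tolist(),'\nrow40',V[40,225:260].tolist(),'\nrow25',V[25,225:260].tolist(),'\nrow40R',V[40,295:330].tolist(),'H',H[40,295:330].tolist())
m=((H>=100)&(H<=130)&(S>100)&(V>30))
yaw=np.radians(d['tcp_rot'][2]);ax=np.array([np.cos(yaw),np.sin(yaw)]);ay=np.array([np.sin(yaw),-np.cos(yaw)]);t=d['tool_pos'][:2]
us=[u for u in list(range(184,239,3))+list(range(248,302,3))]
B=np.array([(u,np.nonzero(m[:60,u])[0].max()+.5) for u in us])
w=cast(B,3,c)[:,:2]-t;p=np.polyfit(w@ay,w@ax,1);print('front bottom: tool x at y=0',p[1],'slope deg',np.degrees(np.arctan(p[0])), 'resid',np.std(w@ax-np.polyval(p,w@ay)))
for nm,q,z in(('stripe bot',(242.5,44),5),('stripe top',(242.5,30),55),('left end',(180.5,44),5)):
    v=cast([q],z,c)[0,:2]-t;print(nm,v@ax,v@ay)
E
```

```text
col210 V [133, 132, 134, 134, 130, 142, 150, 151, 151, 152, 151, 151, 151, 151, 151, 152, 151, 151, 151, 142, 90, 45, 37, 38, 37, 37, 38, 37, 38, 37, 37, 45, 98, 114, 114, 113] 
col270 [193, 193, 194, 193, 188, 154, 150, 150, 150, 150, 150, 151, 151, 151, 151, 150, 151, 151, 151, 144, 98, 45, 37, 37, 39, 38, 37, 37, 38, 36, 38, 44, 85, 112, 116, 118] 
row40 [38, 36, 37, 37, 38, 37, 39, 38, 38, 37, 37, 38, 38, 38, 38, 38, 45, 52, 56, 49, 40, 38, 38, 38, 36, 38, 37, 38, 38, 38, 37, 39, 38, 38, 37] 
row25 [152, 152, 152, 151, 152, 151, 152, 151, 151, 151, 152, 151, 151, 151, 155, 181, 196, 199, 197, 172, 154, 151, 151, 151, 150, 152, 150, 151, 151, 151, 150, 151, 150, 150, 150] 
row40R [37, 38, 37, 41, 60, 92, 117, 118, 132, 170, 193, 197, 198, 198, 198, 198, 197, 198, 197, 198, 197, 198, 197, 196, 195, 193, 156, 62, 37, 31, 28, 29, 32, 38, 42] H [110, 109, 108, 110, 112, 30, 23, 25, 30, 39, 45, 47, 54, 64, 68, 64, 57, 50, 48, 48, 46, 46, 41, 38, 39, 41, 46, 60, 90, 80, 105, 105, 90, 100, 90]
front bottom: tool x at y=0 124.46268311428408 slope deg -1.0801651811143376 resid 1.795198145272368
stripe bot 124.56121645031432 -7.259380634020984
stripe top 126.4466211405783 -5.874192690362356
left end 125.22388181334281 -66.83484175332211
```

```bash
python3 - <<'E'
from h import *
d=np.load('w8.npz');im=d['im'];c=cam('wrist',d);V=hsv(im)[:,:,2].astype(float)
yaw=np.radians(d['tcp_rot'][2]);ax=np.array([np.cos(yaw),np.sin(yaw)]);ay=np.array([np.sin(yaw),-np.cos(yaw)]);t=d['tool_pos'][:2]
us=[u for u in list(range(200,238,3))+list(range(250,292,3))]
def edge(u,r0,r1,lv):
    v=V[r0:r1,u];i=np.nonzero(np.diff(np.sign(v-lv)))[0][0];return (u,r0+i+(lv-v[i])/(v[i+1]-v[i]))
for nm,a,z in(('bot',(40,50,75),3),('top',(28,40,95),55)):
    w=cast([edge(u,*a) for u in us],z,c)[:,:2]-t;p=np.polyfit(w@ay,w@ax,1);print(nm,p[1],'slope deg',np.degrees(np.arctan(p[0])),'resid',np.std(w@ax-np.polyval(p,w@ay)))
a=V[25,236:250]-151;u=(np.arange(236,250)*a).sum()/a.sum();v=cast([(u,25)],55,c)[0,:2]-t;print('stripe',u,v@ay,v@ax)
a=V[40,236:250]-37.5;u=(np.arange(236,250)*a).sum()/a.sum();v=cast([(u,40)],22,c)[0,:2]-t;print('stripe',u,v@ay,v@ax)
# held box: lid front edge and sides
m=orange(im)
zl=d['tool_pos'][2]+24.9+50
ys=np.nonzero(m[80:300,252])[0];print('lid front row',ys.min()+80)
k=[(v,np.nonzero(m[v,100:420])[0]) for v in (150,170,190)]
for v,x in k: w=cast([(x.min()+99.5,v),(x.max()+100.5,v)],zl,c)[:,:2]-t; print(v,w@ay,w@ax)
E
```

```text
bot 123.45892363732156 slope deg -0.3471428241176349 resid 0.05695429482088338
top 123.45095575686767 slope deg -0.28348214966494006 resid 0.02491359475825374
stripe 241.8622448979592 -6.367273387332628 130.27691977401088
stripe 242.5 -6.78901924210146 124.9998565569039
lid front row 130
150 [-29.60625142  31.66268544] [53.15473814 53.14557126]
170 [-29.76707229  31.81252731] [46.5793349  46.57389657]
190 [-29.61813736  31.65225063] [39.79360563 39.7920469 ]
```

The face is 123.5 mm ahead of the TCP and 0.3° off square. The stripe is about 7.4 mm to tool −y of the held box, and the box end is at about +57 mm. Shift, turn, and go down in front of the plate.

```bash
python3 -m handwheel '[[0,-0.004,0.015,0.3],[0,-0.0034,0.03,0],[0,0,0.035,0],[0,0,0.035,0],[0,0,0.025,0],[0,0,0.015,0],[0,0,0.008,0],[0,0,0.004,0],[0,0,0,0],[0,0,0,0]]'
python3 -m handwheel '[[0,0,0.003,0],[0,0,0.002,0],[0,0,0.001,0],[0,0,0.001,0],[0,0,0,0],[0,0,0,0]]'
python3 - <<'E'
from h import *
d=np.load('w8.npz');s=r.sense();e=s['tool_pos']-d['tool_pos'];yaw=np.radians(d['tcp_rot'][2])
print('moved in old tool x,y',e[0]*np.cos(yaw)+e[1]*np.sin(yaw),e[0]*np.sin(yaw)-e[1]*np.cos(yaw))
E
```

```text
time: 18.35
tool_pos: [558.3, 216.1, -12.5]
tcp_rot: [179.9, -0.0, 101.2]
ft_force: [0.5, 0.5, -2.6]
finger_gap: 63.2
grip_force: 56.5
time: 18.95
tool_pos: [557.1, 215.7, -21.0]
tcp_rot: [-180.0, 0.0, 101.2]
ft_force: [0.0, 0.3, -3.9]
finger_gap: 63.5
grip_force: 56.5
moved in old tool x,y 0.7110909744092279 -7.042443499426178
```

```bash
python3 -m handwheel '[[0.006,0,0,0],[0.012,0,0,0],[0.014,0,0,0],[0.012,0,0,0],[0.008,0,0,0],[0.004,0,0,0],[0,0,0.0015,0],[0,0,0.001,0],[0,0,0,0],[0,0,0,0]]'
python3 -m handwheel '[[0,0,0.001,0],[0,0,0,0],[0,0,0,0]]'
```

```text
time: 19.95
tool_pos: [546.2, 270.1, -23.6]
tcp_rot: [-180.0, 0.0, 101.2]
ft_force: [0.0, -0.1, -4.9]
finger_gap: 63.1
grip_force: 56.5
time: 20.25
tool_pos: [546.2, 270.5, -24.5]
tcp_rot: [-180.0, 0.0, 101.2]
ft_force: [0.6, 0.3, -4.5]
finger_gap: 63.0
grip_force: 56.7
```

```bash
python3 -m handwheel '[[0,0,0.0005,0],[0,0,0,0],[0,0,0,0]]'; python3 -m handwheel '[[0,0,0.0005,0],[0,0,0,0],[0,0,0,0]]'; python3 -m handwheel '[[0,0,0.0005,0],[0,0,0,0],[0,0,0,0]]'
```

```text
time: 20.55
tool_pos: [546.3, 270.6, -24.6]
tcp_rot: [180.0, 0.0, 101.2]
ft_force: [-3.3, -2.0, 2.7]
finger_gap: 63.5
grip_force: 57.2
time: 20.85
tool_pos: [546.3, 270.6, -24.6]
tcp_rot: [180.0, 0.0, 101.2]
ft_force: [-5.7, -3.4, 7.8]
finger_gap: 63.2
grip_force: 58.0
time: 21.15
tool_pos: [546.4, 270.6, -24.6]
tcp_rot: [180.0, 0.0, 101.2]
ft_force: [-7.9, -5.1, 12.6]
finger_gap: 63.7
grip_force: 58.6
```

```bash
python3 -m handwheel '[[0,0,-0.001,0],[0,0,0,0],[0.002,0,0,0],[0.002,0,0,0],[0,0,0,0],[0,0,0,0]]'; python3 -m handwheel '[[0.002,0,0,0],[0.002,0,0,0],[0.002,0,0,0],[0.002,0,0,0],[0.001,0,0,0],[0,0,0,0],[0,0,0,0]]'
```

```text
time: 21.75
tool_pos: [546.1, 274.8, -24.6]
tcp_rot: [179.9, -0.0, 101.2]
ft_force: [2.8, -2.5, 3.0]
finger_gap: 63.3
grip_force: 57.5
time: 22.45
tool_pos: [544.2, 283.2, -24.6]
tcp_rot: [180.0, 0.0, 101.2]
ft_force: [1.6, -5.2, 5.1]
finger_gap: 63.0
grip_force: 57.8
```

```bash
python3 -m handwheel '[[0.002,0,0,0],[0.002,0,0,0],[0.002,0,0,0],[0.001,0,0,0],[0,0,0,0],[0,0,0,0]]'
python3 - <<'E'
from h import *
s=r.sense();print(s['tool_pos'],s['ft_force'],s['wrist_torque']);im=r.snapshot('wrist');np.savez('w9.npz',im=im,tool_pos=s['tool_pos'],tcp_rot=s['tcp_rot'])
cv2.imwrite('pics/w9.png',im[:,:,::-1])
d=np.load('w8.npz');c0=cam('wrist',d);c=cam('wrist',s)
h=hsv(im);H,S,V=cv2.split(h)
for q in blobs((H>=100)&(H<=130)&(S>100)&(V>30),30):
    px=q[:,0].astype(float);print(px.min(0),px.max(0),rect(px,55,c))
t0=r.snapshot('top');np.save('top1.npy',t0);H,S,V=cv2.split(hsv(t0));ct=cam('top')
for q in blobs((H>=100)&(H<=130)&(S>90)&(V>30),15):
    px=q[:,0].astype(float);print('top',px.min(0),px.max(0),rect(px,55,ct))
sd=r.snapshot('side');np.save('side1.npy',sd)
a=cv2.resize(sd[300:384,120:260],None,fx=4,fy=4,interpolation=2);b=cv2.resize(np.load('side0.npy')[300:384,120:260],None,fx=2,fy=2)
A=np.zeros((600,800,3),'uint8');A[:336,:560]=a;A[340:508,:280]=b
w=cv2.resize(im[0:120,150:410],None,fx=1.9,fy=1.9);A[340:340+w.shape[0],290:290+w.shape[1]]=w
cv2.imwrite('pics/comb.png',A[:,:,::-1])
E
```

```text
time: 23.05
tool_pos: [543.0, 289.0, -24.6]
tcp_rot: [180.0, 0.1, 101.2]
ft_force: [0.6, -9.5, 6.1]
finger_gap: 62.9
grip_force: 57.9
[542.98353466 289.03278392 -24.58912254] [ 0.62395753 -9.46715212  6.0631975 ] [-1.22243955 -0.13208801 -0.04850323]
[251. 101.] [458. 141.] (563.3, 356.8, 64.1, 11.8, 11.5)
[ 82. 102.] [240. 142.] (505.0, 345.1, 48.3, 11.7, 11.3)
top [ 99. 180.] [107. 196.] (500.2, 341.6, 50.6, 15.6, 21.4)
```

View pics/comb.png

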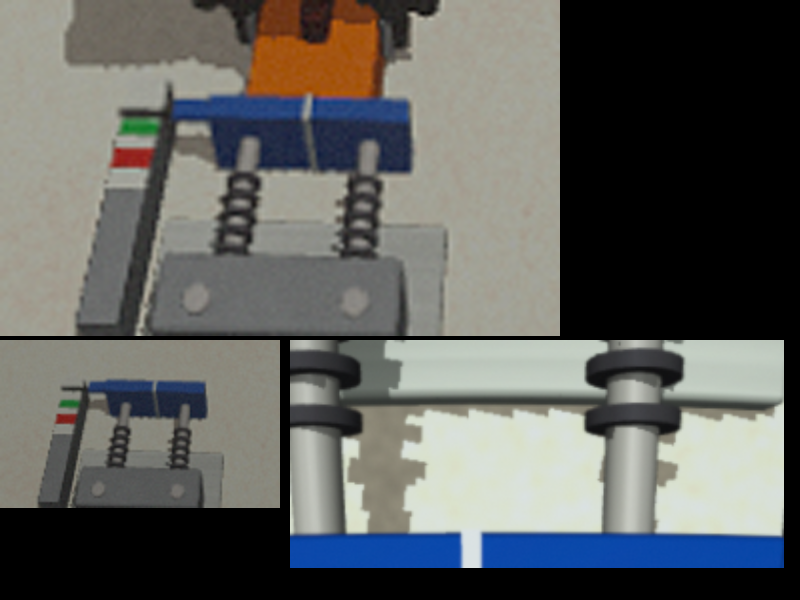

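```bash
python3 - <<'E'
from h import *
d=np.load('w9.npz');d0=np.load('w8.npz');im=d['im'];h=hsv(im);H,S,V=cv2.split(h)
for u in (110,200,300): print(u,[(int(a),int(b)) for a,b in zip(H[95:150:2,u],V[95:150:2,u])])
c=cam('wrist',d);yaw=np.radians(d0['tcp_rot'][2]);ax=np.array([np.cos(yaw),np.sin(yaw)]);ay=np.array([np.sin(yaw),-np.cos(yaw)])
m=((H>=100)&(H<=130)&(S>100)&(V>30))
for f,nm in((np.max,'front'),(np.min,'back')):
  B=np.array([(u,f(np.nonzero(m[90:150,u])[0])+90) for u in list(range(100,235,5))+list(range(260,390,5))])
  w=cast(B,55,c)[:,:2]-d0['tool_pos'][:2];p=np.polyfit(w@ay,w@ax,1);print(nm,p,np.std(w@ax-np.polyval(p,w@ay)))
q=cast([(245.5,120)],55,c)[0,:2]-d0['tool_pos'][:2];print('stripe y',q@ay)
c0=cam('wrist',d0);w=cast([(210,19),(270,19.),(210,33.8)],55,c0)[:,:2]-d0['tool_pos'][:2];print('back/front rest',w@ax)
m=orange(im)
for v in (160,180,200): x=np.nonzero(m[v,100:420])[0];print(v,x.min()+100,x.max()+100)
E
```

```text
110 [(57, 224), (64, 224), (64, 225), (64, 224), (106, 166), (108, 153), (108, 168), (108, 170), (108, 170), (109, 170), (109, 169), (109, 169), (109, 169), (109, 169), (109, 169), (108, 168), (109, 168), (109, 168), (109, 168), (109, 169), (109, 168), (108, 168), (109, 167), (109, 138), (54, 214), (47, 226), (41, 225), (35, 222)]
200 [(25, 139), (26, 139), (24, 139), (108, 107), (109, 149), (108, 170), (109, 171), (109, 170), (108, 170), (109, 170), (108, 171), (109, 171), (108, 170), (108, 171), (108, 171), (108, 170), (108, 169), (109, 169), (108, 170), (108, 169), (108, 169), (108, 168), (109, 159), (112, 101), (10, 151), (12, 224), (14, 226), (14, 225)]
300 [(45, 226), (43, 226), (42, 224), (104, 146), (109, 153), (109, 170), (108, 170), (108, 170), (109, 170), (108, 171), (108, 171), (108, 171), (109, 172), (108, 170), (109, 171), (108, 171), (109, 171), (109, 171), (109, 171), (109, 170), (108, 170), (109, 171), (109, 155), (120, 77), (10, 125), (11, 221), (14, 225), (14, 225)]
front [-5.92153167e-03  1.31995721e+02] 0.08653121543715289
back [-4.00460432e-03  1.43480048e+02] 0.08417111966887489
stripe y -6.265242602603622
back/front rest [135.08183576 134.8924638  123.73503299]
160 156 344
180 157 343
200 159 342
```

The side view shows the pointer about 8.5 mm in, just short of the green window. The box end is square on the plate and within 1.5 mm of the stripe. Wrist measurement also gives 8.5 mm, so push about 5.5 mm more.

```bash
python3 -m handwheel '[[0.002,0,0,0],[0.002,0,0,0],[0.001,0,0,0],[0.001,0,0,0],[0,0,0,0],[0,0,0,0],[0,0,0,0],[0,0,0,0]]'
python3 - <<'E'
from h import *
d0=np.load('w8.npz');s=r.sense();im=r.snapshot('wrist');H,S,V=cv2.split(hsv(im));c=cam('wrist',s);print(s['ft_force'],s['tcp_rot'])
yaw=np.radians(d0['tcp_rot'][2]);ax=np.array([np.cos(yaw),np.sin(yaw)]);ay=np.array([np.sin(yaw),-np.cos(yaw)])
m=((H>=100)&(H<=130)&(S>100)&(V>30))
B=np.array([(u,np.max(np.nonzero(m[90:150,u])[0])+90) for u in list(range(100,235,5))+list(range(260,390,5))])
w=cast(B,55,c)[:,:2]-d0['tool_pos'][:2];p=np.polyfit(w@ay,w@ax,1);print('push',p[1]-123.5,p[0])
sd=r.snapshot('side');cr=sd[322:350,140:165];h=hsv(cr)
print('green',np.argwhere((h[...,0]>45)&(h[...,0]<85)&(h[...,1]>90)).mean(0)+[322,140] if ((h[...,0]>45)&(h[...,0]<85)&(h[...,1]>90)).any() else None)
print(cr[:,8:22].mean(2).round().astype(int)[:18])
E
```

```text
time: 24.0
tool_pos: [541.9, 294.1, -24.6]
tcp_rot: [180.0, 0.1, 101.2]
ft_force: [1.7, -13.4, 7.9]
finger_gap: 63.1
grip_force: 58.1
[  1.72418977 -13.43652153   7.89245332] [1.79989317e+02 1.49994229e-01 1.01186646e+02]
push 13.754320134358608 -0.00510311102320884
green [331.86956522 154.82608696]
[[160 159 158 161 159 159 158 158 157 160 157 157 162 123]
 [158 157 158 158 156 158 156 157 157 158 159 158 155 117]
 [159 160 158 157 158 157 157 156 157 158 157 158 151 108]
 [157 158 161 159 156 158 157 158 158 155 157 160 149 101]
 [158 158 158 158 158 155 156 158 156 160 160 160 134  73]
 [159 159 160 157 158 157 157 159 157 158 160 163 124  64]
 [160 156 155 155 152 160 161 161 161 160 164 166 118  53]
 [161 131 115 116 117 138 147 144 144 141 145 142  97  43]
 [161  93  32  28  31  32  30  24  33  23  29  26  28  38]
 [164 113  61  51  46  49  49  50  49  44  45  36  37  41]
 [163 142  96  68  70  66  71  67  69  68  55  49  50  56]
 [161 121 101 100 104 108  97  92  94  95  90  70  49  55]
 [160 161 161 162 162 164 146 140 141 144 132  82  50  41]
 [159 157 160 159 159 158 160 160 160 163 128  70  56  56]
 [157 156 158 157 156 155 156 154 155 156 120  69  55  53]
 [100  69  82  91  86  87  87  87  85  90  71  56  56  50]
 [ 83  68  72  75  73  70  67  74  67  72  67  56  59  51]
 [104  72  71  75  70  73  74  74  67  71  56  53  59  51]]
```

The pointer is over the green, with push about 13 mm by the wrist view and 12 mm or more by the side view. I'll confirm it is steady, then hand in.

```bash
python3 -m handwheel '[[0,0,0,0],[0,0,0,0],[0,0,0,0],[0,0,0,0],[0,0,0,0]]'; python3 - <<'E'
from bench import r
print(r.hand_in())
E
```

```text
time: 24.6
tool_pos: [541.9, 294.1, -24.6]
tcp_rot: [180.0, 0.1, 101.2]
ft_force: [1.4, -12.7, 8.1]
finger_gap: 63.1
grip_force: 58.1
the job is handed in; nothing more can be done
None
```

I put the orange lid fully down on its box and handed in at 24.6 s, still holding the box flat and square on the blue stop; the stop is about 12–14 mm in, so the pointer is in the green (spring push about 8 N), and the box is about 1.5 mm off the stripe.

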